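# Set up the twine stand

### The arm

A 6-joint arm with a two-finger parallel gripper is mounted at the origin on the work surface. World frame = base frame: x ahead of the robot, y to its left, z up, the work surface at z = 0. Lengths are in m, angles in rad, forces in N, time in s.
With the tool pointing down it reaches from about 0.25 to 0.725 m from the base axis. Payload 4 kg.
Tool frame: the origin (TCP) lies between the finger pads; the fingertips stand 25 mm ahead of it and the grasp point (between the pads) lies 6 mm ahead of it; z points along the fingers, y is the line along which they close (so a half turn about z gives the same grasp; the last joint's range is limited). The gripper opens to 85 mm and grips with 20 to 120 N. Pads are 22 mm wide; open, the fingers measure 114 mm over their backs; the gripper's body (76 mm by 85 mm) begins 54 mm behind the grasp point. The pads swing forward as they close: fully open they stand 13 mm farther back than shut.
Start: joints at [1.199, 0.241, 0.005, 1.335, 0, 1.571], TCP at [0.182, 0.466, 0.256] pointing down, gripper open.
Joint ranges: [-2.72, 2.72], [-1.05, 1.87], [-1.09, 1.28], [-1.99, 2.15], [-1.42, 1.44], [-3.14, 3.14]. Speed limits (rad/s): [2.79, 2.79, 3.14, 3.14, 3.14, 3.14].

### API

Orientations are given as a unit quaternion [x, y, z, w].
In Python, from workcell import bot gives the robot as it stands. The module is installed in compiled form; this text tells all that it offers.
- The arm moves only by the shell command python3 -m pendant 'ROWS'. ROWS is JSON, one flat list of numbers, 7 for each row, row after row: the shift along the tool's x, y, z normalised to -1 to 1, where 1 is 0.5 m, then the turn, a rotation vector about the tool's x, y, z normalised to -1 to 1, where 1 is 180 degrees, then the opening, from 0 (shut) to 1 (fully open). In form: [tx, ty, tz, ax, ay, az, fingers, tx, ty, tz, ax, ay, az, fingers, ...]. A call has exactly 10 rows; each row is the pose to reach, as a shift and turn from the pose commanded when the call began, along the tool's axes at that moment, turning the shorter way round; what a row does not reach only later rows make up. A row lasts 1/12 s, in which the tool goes at most 41.7 mm and 7.16 degrees, less where a joint would pass 70% of its speed; a pose out of reach is approached as far as the arm can. A call with a number of a shift or a turn outside -1 to 1 is refused whole. A call with a gripper value outside its range is refused whole. The fingers move at their own pace and stop on an object; the grip force is fixed at half the most. Time passes only in rows, so rows that repeat a pose let the fingers close, or fill a call up. It gives the time, the measured TCP pose, the force, the opening and the grip force at its end, in the units of the state.
- bot.get_obs(): the state, without advancing time (a new reading comes with each control period).
- bot.camera(name): name is "scene" or "top" or "wrist"; returns a dict with "pixels" (384x512x3 uint8, red, green, blue), "mtx" (3x3 intrinsics, pixels), "cam_to_world" (4x4, takes a point from camera to world coordinates); the wrist camera has in their place "hand_eye" (4x4, takes a point from camera to tool coordinates, whose origin is the TCP and whose axes are the flange's). Camera axes: x right, y up, looking along -z (the intrinsics and any distortion apply to the point x, -y, -z); pixel columns grow to the right and rows downward; lengths in m; the calibration is good to about 2 mm. A picture is of the moment at which its call begins: read the wrist's pose just before it. There is no depth.
- bot.job_done(): hands the job in; it is judged then, once.
The state is a dict: "clock": time; "joint_pos": joint angles; "joint_vel": joint speeds; "tau": joint torques, N m; "eef_pos": TCP position; "tool_rot": TCP orientation; "ft_force": force on the tool from outside, world axes, zero at the start; "ft_torque": the same for the moment, N m; "grip_width": finger opening in m; "grasp_force": force on a finger pad.
Only numpy, scipy, OpenCV 4.12 (cv2) and the standard library are available. Lean on these libraries where they do the work, as an engineer would, in place of code of your own. Each camera call takes 0.05 s, during which the arm holds its last target. There are 200 camera calls.

### The job

Set up the twine stand: take the loose steel spindle out of the tool block and plug it upright into the blind hole of the stand's black iron plate, fully home on its collar, then lower the spool of twine over it, without dropping it, until it stands on the plate, and let go. The hole is not marked and the plate has shifted in its frame, so feel for it: slide the spindle's tip lightly over the plate until it drops in, and never press the spindle on the stand harder than 20 newtons. Leave the mug, the tape dispenser and the grey polishing block where they are.

Things in the scene. Friction and masses are not known exactly. Their poses are not given: they have to be found in the camera images.
- stand: Twine stand, fixed to the desk: an oak surround 110 mm (its x) by 164 mm (its y), 41 mm high, framing a black iron plate. Origin: centre of its underside, z up. The plate's flat top is 36 mm above the origin, 5 mm below the top of the surround, and shows through an opening 78 mm (x) by 96 mm (y). Stand and plate stay put under hand forces.
- stand_mid (a point): Middle of the stand's opening, level with the plate's top (axes as the stand's). The plate's one round blind hole, 11.5 mm wide, 25 mm deep, sharp-edged and unmarked, lies up to 14 mm from this point along the stand's y and up to 5 mm along its x: the plate has slid under the lip, and where to is measured nowhere.
- spindle: Loose steel spindle, 65 to 105 g, nose down in the tool block. Origin: centre of its flat tip; z up its axis. From the tip: nose widening from 5 to 10 mm over 8 mm, 10 mm plug to 20 mm, brass collar 20 mm wide from 20 to 26 mm, plain 10 mm shaft to the top at 108 mm (last 6 mm tapered). Plugged home, the collar lies on the plate and the origin is 16 mm above the stand's origin.
- tool_block: Beech tool block, fixed, 120 (x) by 50 (y) by 34 mm high, running from 25 mm behind its origin to 95 mm ahead along x. Origin: on its underside, below the 11.5 mm hole that holds the spindle, whose collar rests on the block's top (plug 20 mm deep). A fixed brass needle holder 14 mm wide stands 75 mm ahead of the origin, its top 82 mm above the desk.
- spool: Loose spool of cream twine, 90 to 180 g, standing on the desk: package 60 mm across, 62 mm high, on a card tube 33 mm across that reaches 72 mm, bore 26 mm wide right through. Origin: centre of its underside, z up the bore. On the spindle it stands on the plate round the collar, its origin 36 mm above the stand's; the spindle's top then shows 16 mm above the tube.
- mug: White mug with two brushes, 80 mm across, 90 mm high (brushes to 175 mm), handle to its y; origin: centre of its underside. Leave it alone.
- tape: Tape dispenser, 46 (x) by 120 (y) by 76 mm high, grey on a black foot; origin: centre of its underside. Leave it alone.
- polish_block: Grey polishing block, 55 (x) by 95 (y) by 30 mm high; origin: centre of its underside. Leave it alone.
Things that resemble listed ones, but are neither listed nor needed, are in the scene too. Leave any pink or purple look-alike of the stand alone. Leave any green or pink look-alike of the spool alone.

How it is judged:
By the outcome, as a careful person would: the job done as asked, in the order asked, and still so for the second after the job is handed in, with the robot touching nothing.
It also fails if it takes over 72 s, if anything falls off the work surface, if the arm or the gripper's body presses on something with over 40 N, if the wrist force passes 120 N, or if a joint passes its speed limit or range.

## Working session

There is one attempt and no reset: what is moved stays moved. The work goes in short steps, Python scripts to look and compute and a shell command to move; the robot and the scene stay as the last step left them, time stands still between calls to the robot, and variables do not carry over. Pictures are saved under pics/ and viewed, at most 10 in all, crops included, and the job is handed in when it is done.

```bash
mkdir -p pics; cat > h.py <<'E'
import numpy as np,cv2,json
from workcell import bot
from scipy.spatial.transform import Rotation as R
def cam(n):
    o=bot.get_obs(); c=bot.camera(n)
    if n=="wrist":
        T=np.eye(4);T[:3,:3]=R.from_quat(o["tool_rot"]).as_matrix();T[:3,3]=o["eef_pos"]
        c["cam_to_world"]=T@np.array(c["hand_eye"])
    return c
def ray(c,px,z):
    K=np.array(c["mtx"]);M=np.array(c["cam_to_world"])
    px=np.atleast_2d(np.array(px,float))
    d=np.c_[(px[:,0]-K[0,2])/K[0,0],-(px[:,1]-K[1,2])/K[1,1],-np.ones(len(px))]@M[:3,:3].T
    o=M[:3,3]
    return o+d*((z-o[2])/d[:,2])[:,None]
def proj(c,P):
    K=np.array(c["mtx"]);M=np.linalg.inv(np.array(c["cam_to_world"]))
    p=np.atleast_2d(P)@M[:3,:3].T+M[:3,3]
    return np.c_[K[0,0]*p[:,0]/-p[:,2]+K[0,2],-K[1,1]*p[:,1]/-p[:,2]*-1*-1+K[1,2]]
def save(c,n): cv2.imwrite("pics/"+n,c["pixels"][:,:,::-1])
def st():
    o=bot.get_obs();print({k:np.round(o[k],4).tolist() for k in("clock","eef_pos","tool_rot","ft_force","ft_torque","grip_width","grasp_force","joint_pos")})
E
python3 - <<'E'
from h import *
st()
a=cam("scene");b=cam("top");save(a,"s.png");save(b,"t.png")
print([k for k in b.keys()],b["mtx"],np.round(b["cam_to_world"],3),np.round(a["cam_to_world"],3))
import pickle;pickle.dump((a,b),open("ab.pkl","wb"))
E
```

```text
{'clock': 0.0, 'eef_pos': [0.1814, 0.4653, 0.2554], 'tool_rot': [0.1848, 0.9828, -0.001, -0.0002], 'ft_force': [-0.0925, 0.4345, -0.7333], 'ft_torque': [0.0154, -0.0006, -0.0478], 'grip_width': 0.0852, 'grasp_force': 0.0, 'joint_pos': [1.199, 0.2414, 0.0037, 1.3352, 0.0, 1.5708]}
['pixels', 'mtx', 'cam_to_world'] [[410.01049748   0.         257.93387206]
 [  0.         410.01049748 188.16344814]
 [  0.           0.           1.        ]] [[-0.016  0.995 -0.098  0.454]
 [-1.    -0.016  0.005  0.001]
 [ 0.004  0.098  0.995  0.968]
 [ 0.     0.     0.     1.   ]] [[-0.801 -0.354  0.483  1.052]
 [ 0.599 -0.446  0.666  0.704]
 [-0.021  0.822  0.569  0.695]
 [ 0.     0.     0.     1.   ]]
```

View pics/t.png

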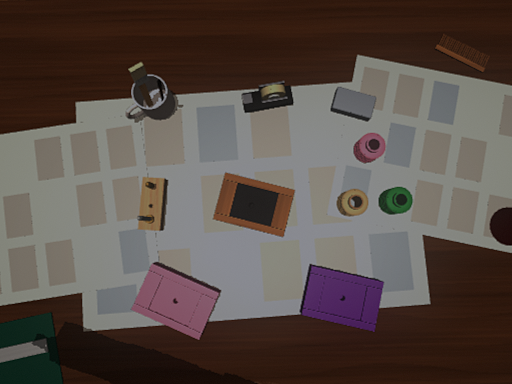

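View pics/s.png

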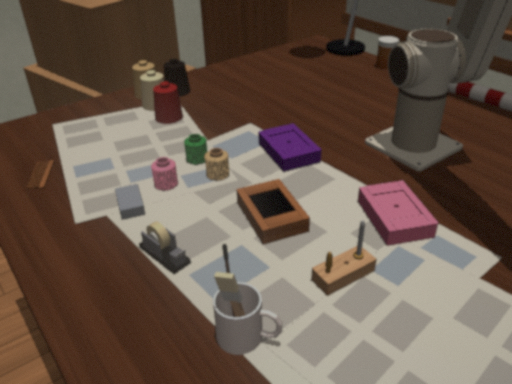

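Top view: the oak stand with its black plate is at about (254,204), and the tool block is at (152,204) with the spindle near (147,218) and the needle holder near (151,186). The cream spool is at (353,202); the pink and purple stands and the green and pink spools are decoys. The scene view confirms it: the spindle with its brass collar is at the block end nearer the robot.

```bash
python3 - <<'E'
from h import *
import pickle
a,b=pickle.load(open("ab.pkl","rb"))
p=b["pixels"]; hsv=cv2.cvtColor(p,cv2.COLOR_RGB2HSV)
for x,y in((225,200),(254,204),(152,204),(340,202),(353,202),(147,218)):print((x,y),p[y,x],hsv[y,x])
def mask(roi,lo,hi):
    m=np.zeros(p.shape[:2],np.uint8);x0,y0,x1,y1=roi
    m[y0:y1,x0:x1]=cv2.inRange(hsv[y0:y1,x0:x1],lo,hi);return m
def big(m):
    cs,_=cv2.findContours(m,cv2.RETR_EXTERNAL,cv2.CHAIN_APPROX_NONE);return max(cs,key=cv2.contourArea)
for n,roi,lo,hi,z in(("stand",(205,165,305,245),(3,110,60),(25,255,255),.041),("block",(130,170,175,240),(8,90,60),(28,255,255),.034),("plate",(222,175,285,235),(0,0,0),(180,255,45),.036)):
    c=big(mask(roi,lo,hi));P=ray(b,c[:,0],z)[:,:2]
    (cx,cy),s,an=cv2.minAreaRect((P*1000).astype(np.float32));print(n,cx,cy,s,an)
big4=lambda x0,y0,x1,y1:cv2.resize(p[y0:y1,x0:x1],None,fx=5,fy=5,interpolation=cv2.INTER_CUBIC)
im=np.hstack([big4(125,165,185,245),big4(325,165,385,245)]);im=np.clip(im.astype(float)*1.5,0,255).astype(np.uint8)
cv2.imwrite("pics/c1.png",im[:,:,::-1])
E
```

```text
(225, 200) [114  70  44] [ 11 157 114]
(254, 204) [32 29 28] [ 8 32 32]
(152, 204) [101  78  53] [ 16 121 101]
(340, 202) [68 57 42] [17 98 68]
(353, 202) [133 138 142] [103  16 142]
(147, 218) [34 34 34] [ 0  0 34]
stand 509.29840087890625 6.734870910644531 (162.3241424560547, 107.9542007446289) 74.87026977539062
block 515.2115478515625 240.29153442382812 (50.44728469848633, 118.33087921142578) 85.42066192626953
plate 509.8583068847656 6.615306854248047 (95.02808380126953, 76.69161224365234) 74.83527374267578
```

View pics/c1.png

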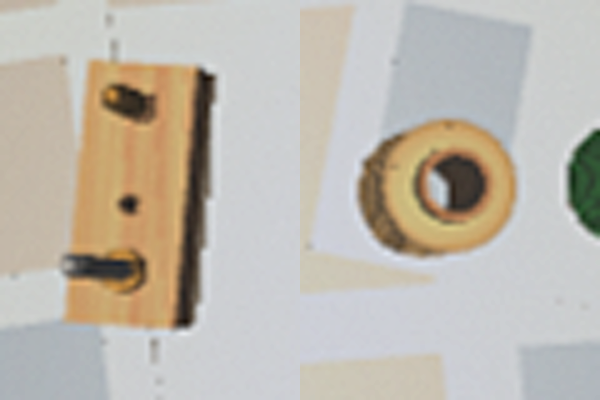

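The crop shows the collar round (124,270), so the spindle's base is near top px (149.8,219) and its top near (138.6,217.8). The spool's tube ring is at crop (455,186), which is px (356,202.2).

```bash
cat >> h.py <<'E'
def go(pos,yaw=None,ref=None):
    """units for next call: tool-axis shift and turn; yaw = world angle (deg) of tool y, tool down"""
    o=bot.get_obs();R0=R.from_quat(o["tool_rot"]);p0=np.array(o["eef_pos"]) if ref is None else np.array(ref)
    t=R0.inv().apply(np.array(pos)-p0)/.5
    rv=np.zeros(3)
    if yaw is not None:
        y=np.array([np.cos(np.radians(yaw)),np.sin(np.radians(yaw)),0]);z=np.array([0,0,-1.])
        Rt=R.from_matrix(np.c_[np.cross(y,z),y,z]);rv=(R0.inv()*Rt).as_rotvec()/np.pi
    print("shift",np.round(t,4).tolist(),"turn",np.round(rv,4).tolist())
E
python3 - <<'E'
from h import *
import pickle
a,b=pickle.load(open("ab.pkl","rb"))
for px,z in(((149.8,219),.040),((138.6,217.8),.122),((356,202.2),.072),((355.2,202.5),.062)):print(ray(b,px,z)[0].round(4))
go((.480,.243,.21),85.4)
E
```

```text
[0.4793 0.2413 0.04  ]
[0.4799 0.2431 0.122 ]
[ 0.508  -0.2175  0.072 ]
[ 0.5079 -0.2182  0.062 ]
shift [-0.7178, -0.1972, 0.0914] turn [-0.0006, -0.0001, -0.0928]
```

```bash
python3 -m pendant '[-0.08,-0.02,0.01,0,0,-0.01,1, -0.16,-0.04,0.02,0,0,-0.02,1, -0.24,-0.06,0.03,0,0,-0.03,1, -0.32,-0.08,0.04,0,0,-0.04,1, -0.4,-0.11,0.05,0,0,-0.05,1, -0.48,-0.13,0.06,0,0,-0.06,1, -0.56,-0.15,0.07,0,0,-0.07,1, -0.64,-0.175,0.08,0,0,-0.085,1, -0.718,-0.197,0.0914,0,0,-0.0928,1, -0.718,-0.197,0.0914,0,0,-0.0928,1]'
python3 - <<'E'
from h import *
st();c=cam("wrist");save(c,"w1.png");print(np.round(c["cam_to_world"],3).tolist())
E
```

```text
clock: 0.93
eef_pos: [0.4847, 0.2388, 0.2087]
tool_rot: [0.044, 0.999, -0.001, 0.0]
ft_force: [-0.1, 0.4, -0.0]
grip_width: 0.0853
grasp_force: 0.0
{'clock': 0.9333, 'eef_pos': [0.4847, 0.2388, 0.2087], 'tool_rot': [0.0438, 0.999, -0.0014, 0.0004], 'ft_force': [-0.0907, 0.3525, -0.0204], 'ft_torque': [0.1004, 0.0543, 0.0008], 'grip_width': 0.0853, 'grasp_force': 0.0, 'joint_pos': [0.4593, 0.3449, 0.0228, 1.2494, -0.0029, 0.547]}
[[0.087, -0.947, -0.31, 0.406], [0.996, 0.081, 0.03, 0.244], [-0.004, -0.311, 0.95, 0.326], [0.0, 0.0, 0.0, 1.0]]
```

View pics/w1.png

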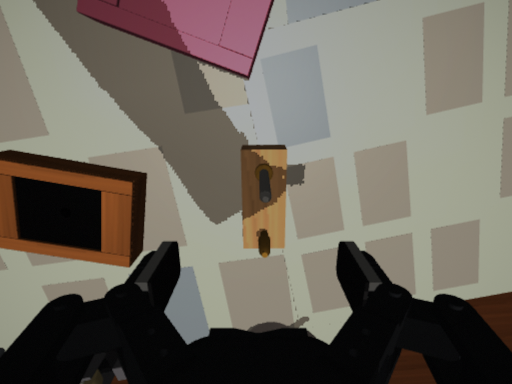

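The wrist view shows the block at (264,195), with the collar at (264,172), the shaft top at (266,198) and the needle holder at (264,240). The stand is on the left, with a faint spot near (67,212).

```bash
python3 - <<'E'
from h import *
st();c=cam("wrist");p=c["pixels"];hsv=cv2.cvtColor(p,cv2.COLOR_RGB2HSV)
for px,z in(((266,198),.122),((264.5,172),.040)):print(ray(c,px,z)[0].round(4))
m=cv2.inRange(hsv,(8,90,60),(28,255,255));m[:,:235]=0;m[:,295:]=0;m[:140]=0;m[255:]=0
cs,_=cv2.findContours(m,cv2.RETR_EXTERNAL,cv2.CHAIN_APPROX_NONE);k=max(cs,key=cv2.contourArea)
print(cv2.minAreaRect((ray(c,k[:,0],.034)[:,:2]*1000).astype(np.float32)))
g=p[175:255,0:125].max(2).astype(float);print(g[20:60,30:95].min(),np.median(g[20:60,30:95]))
im=np.clip((cv2.resize(g,None,fx=5,fy=5,interpolation=cv2.INTER_CUBIC))*8,0,255).astype(np.uint8)
sh=cv2.resize(p[140:255,235:295],None,fx=4,fy=4,interpolation=cv2.INTER_CUBIC)
out=np.zeros((460,875,3),np.uint8)[:, :865];out[:400,:625]=im[:,:,None];out[:,625:865]=sh[:,:,::-1];cv2.imwrite("pics/c2.png",cv2.resize(out,(800,425)))
E
```

```text
{'clock': 0.9833, 'eef_pos': [0.4824, 0.2407, 0.209], 'tool_rot': [0.0433, 0.9991, -0.0007, -0.0008], 'ft_force': [-0.6058, 0.4068, -1.0588], 'ft_torque': [0.0413, 0.0424, 0.0471], 'grip_width': 0.0853, 'grasp_force': 0.0, 'joint_pos': [0.463, 0.3434, 0.0214, 1.2509, -0.0004, 0.5497]}
[0.4774 0.2457 0.122 ]
[0.4769 0.2463 0.04  ]
((515.09765625, 240.121337890625), (50.01359176635742, 120.73368835449219), 85.39041900634766)
0.0 5.0
```

View pics/c2.png

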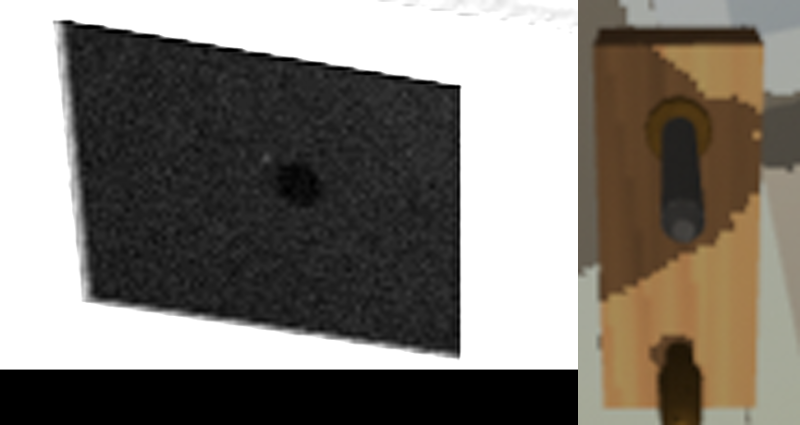

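```bash
python3 - <<'E'
from h import *
st();c=cam("wrist")
print(ray(c,(64.4,214.8),.036),ray(c,(263.1,201.7),.122))
S=np.array([.5095,.0067]);u=np.radians(-15.15);h=ray(c,(64.4,214.8),.036)[0,:2]-S
print("hole in stand",h@[np.cos(u),np.sin(u)],h@[-np.sin(u),np.cos(u)])
go((.480,.2428,.084),85.4)
E
```

```text
{'clock': 1.0333, 'eef_pos': [0.4809, 0.2421, 0.2095], 'tool_rot': [0.0421, 0.9991, -0.0004, -0.0011], 'ft_force': [0.104, -0.693, 0.0393], 'ft_torque': [0.0364, 0.0109, -0.0078], 'grip_width': 0.0852, 'grasp_force': 0.0, 'joint_pos': [0.4662, 0.3419, 0.0204, 1.2517, 0.0004, 0.5504]}
[[0.50792861 0.01330527 0.036     ]] [[0.47886657 0.24462301 0.122     ]]
hole in stand -0.0032430412214820366 0.005965020822769714
shift [-0.0006, -0.0005, 0.2517] turn [-0.0002, -0.0006, -0.0005]
```

```bash
python3 -m pendant '[0,0,0.04,0,0,0,0.6, 0,0,0.08,0,0,0,0.6, 0,0,0.12,0,0,0,0.6, 0,0,0.16,0,0,0,0.6, 0,0,0.19,0,0,0,0.6, 0,0,0.22,0,0,0,0.6, 0,0,0.24,0,0,0,0.6, 0,0,0.252,0,0,0,0.6, 0,0,0.252,0,0,0,0.6, 0,0,0.252,0,0,0,0.6]'
python3 - <<'E'
from h import *
st();c=cam("wrist");save(c,"w2.png")
E
```

```text
clock: 1.92
eef_pos: [0.4801, 0.2443, 0.085]
tool_rot: [0.04, 0.999, 0.0, 0.0]
ft_force: [-0.2, -0.5, 0.2]
grip_width: 0.0513
grasp_force: 0.0
{'clock': 1.9167, 'eef_pos': [0.4801, 0.2443, 0.085], 'tool_rot': [0.0396, 0.9992, 0.0001, 0.0001], 'ft_force': [-0.2079, -0.4508, 0.1665], 'ft_torque': [-0.0093, -0.0278, 0.0623], 'grip_width': 0.0513, 'grasp_force': 0.0, 'joint_pos': [0.4707, 0.4503, -0.1667, 0.9536, 0.0001, 0.5499]}
```

View pics/w2.png

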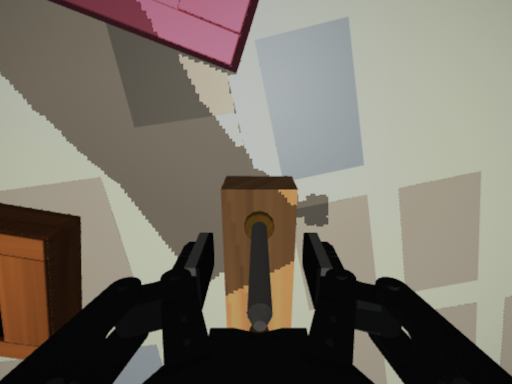

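The shaft (col 260) lies centred between the fingers (cols 213 and 304), so I'll close.

```bash
python3 -m pendant '[0,0,0,0,0,0,0.3, 0,0,0,0,0,0,0.2, 0,0,0,0,0,0,0.1, 0,0,0,0,0,0,0, 0,0,0,0,0,0,0, 0,0,0,0,0,0,0, 0,0,0,0,0,0,0, 0,0,0,0,0,0,0, 0,0,0,0,0,0,0, 0,0,0,0,0,0,0]'; python3 - <<'E'
from h import *
st();go((.480,.243,.184))
E
```

```text
clock: 2.8
eef_pos: [0.4808, 0.2439, 0.0852]
tool_rot: [0.04, 0.999, 0.0, 0.001]
ft_force: [0.4, -0.5, 5.5]
grip_width: 0.0082
grasp_force: 58.4
{'clock': 2.8, 'eef_pos': [0.4808, 0.2439, 0.0852], 'tool_rot': [0.0401, 0.9992, 0.0003, 0.0006], 'ft_force': [0.4331, -0.536, 5.5243], 'ft_torque': [0.0696, 0.0942, -0.0004], 'grip_width': 0.0082, 'grasp_force': 58.4246, 'joint_pos': [0.4694, 0.4502, -0.1663, 0.953, 0.0, 0.5497]}
shift [0.0012, -0.0017, -0.1976] turn [0.0, 0.0, 0.0]
```

```bash
python3 -m pendant '[0,0,-0.02,0,0,0,0, 0,0,-0.04,0,0,0,0, 0,0,-0.07,0,0,0,0, 0,0,-0.1,0,0,0,0, 0,0,-0.13,0,0,0,0, 0,0,-0.15,0,0,0,0, 0,0,-0.17,0,0,0,0, 0,0,-0.17,0,0,0,0, 0,0,-0.17,0,0,0,0, 0,0,-0.17,0,0,0,0]'; python3 - <<'E'
from h import *
st();c=cam("wrist");save(c,"w3.png")
t=cam("top")
S=np.array([.5095,.0067]);u=np.radians(-15.15);ex=np.array([np.cos(u),np.sin(u)]);ey=np.array([-np.sin(u),np.cos(u)])
h=S-.0032*ex+.006*ey;print("target",h);go((*h,.15),75)
E
```

```text
clock: 3.63
eef_pos: [0.4798, 0.2433, 0.1689]
tool_rot: [0.04, 0.999, -0.0, -0.001]
ft_force: [-0.4, -0.4, -0.8]
grip_width: 0.0087
grasp_force: 58.8
{'clock': 3.6333, 'eef_pos': [0.4798, 0.2433, 0.1689], 'tool_rot': [0.0401, 0.9992, -0.0004, -0.0007], 'ft_force': [-0.3635, -0.3521, -0.8078], 'ft_torque': [0.0223, -0.0247, -0.0465], 'grip_width': 0.0087, 'grasp_force': 58.7694, 'joint_pos': [0.4694, 0.3688, -0.0506, 1.1531, -0.0001, 0.5497]}
target [0.5079793  0.01332778]
shift [-0.0934, -0.4538, 0.0375] turn [-0.0004, -0.0006, 0.0578]
```

View pics/w3.png

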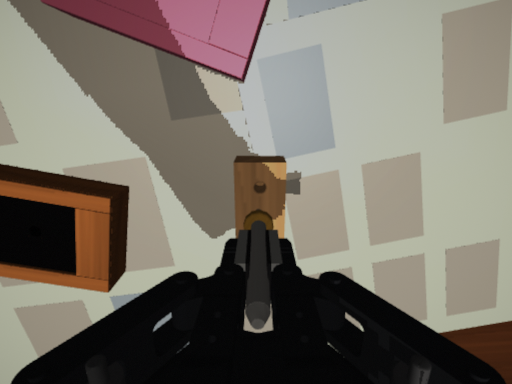

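The spindle is held upright between the pads and the block's hole at (259,187) is empty. Next is the stand.

```bash
python3 -m pendant '[-0.01,-0.04,0.003,0,0,0.006,0, -0.02,-0.1,0.008,0,0,0.012,0, -0.035,-0.165,0.013,0,0,0.02,0, -0.05,-0.23,0.018,0,0,0.03,0, -0.065,-0.295,0.023,0,0,0.04,0, -0.078,-0.36,0.028,0,0,0.048,0, -0.088,-0.41,0.033,0,0,0.055,0, -0.0934,-0.442,0.0375,0,0,0.0578,0, -0.0934,-0.442,0.0375,0,0,0.0578,0, -0.0934,-0.442,0.0375,0,0,0.0578,0]'; python3 - <<'E'
from h import *
st()
S=np.array([.5095,.0067]);u=np.radians(-15.15);ex=np.array([np.cos(u),np.sin(u)]);ey=np.array([-np.sin(u),np.cos(u)])
h=S-.0032*ex+.012*ey;print("target",h);go((*h,.112),74.85)
E
```

```text
clock: 4.57
eef_pos: [0.5086, 0.0189, 0.15]
tool_rot: [0.132, 0.991, 0.0, -0.001]
ft_force: [-0.2, 0.7, -1.3]
grip_width: 0.0085
grasp_force: 58.8
{'clock': 4.5667, 'eef_pos': [0.5086, 0.0189, 0.15], 'tool_rot': [0.1316, 0.9913, 0.0001, -0.0009], 'ft_force': [-0.1988, 0.6617, -1.3256], 'ft_torque': [-0.0016, 0.0375, 0.0255], 'grip_width': 0.0085, 'grasp_force': 58.7937, 'joint_pos': [0.0368, 0.3316, -0.1585, 1.0825, 0.0004, 0.3007]}
target [0.50954738 0.01911925]
shift [-0.0018, 0.001, 0.0761] turn [-0.0, -0.0006, 0.0002]
```

```bash
python3 -m pendant '[-0.001,0,0.015,0,0,0,0, -0.001,0,0.03,0,0,0,0, -0.001,0,0.045,0,0,0,0, -0.001,0,0.055,0,0,0,0, -0.001,0,0.063,0,0,0,0, -0.001,0,0.07,0,0,0,0, -0.001,0,0.075,0,0,0,0, -0.001,0,0.078,0,0,0,0, -0.001,0,0.078,0,0,0,0, -0.001,0,0.078,0,0,0,0]'; python3 -m pendant '[0,0,0.0005,0,0,0,0, 0,0,0.001,0,0,0,0, 0,0,0.0015,0,0,0,0, 0,0,0.002,0,0,0,0, 0,0,0.0025,0,0,0,0, 0,0,0.003,0,0,0,0, 0,0,0.0035,0,0,0,0, 0,0,0.004,0,0,0,0, 0,0,0.004,0,0,0,0, 0,0,0.004,0,0,0,0]'
```

```text
clock: 5.4
eef_pos: [0.5098, 0.0195, 0.112]
tool_rot: [0.131, 0.991, 0.0, 0.0]
ft_force: [0.6, -0.3, -0.6]
grip_width: 0.0083
grasp_force: 58.8
clock: 6.23
eef_pos: [0.5096, 0.0195, 0.1098]
tool_rot: [0.131, 0.991, -0.0, -0.0]
ft_force: [-0.3, 0.2, -0.8]
grip_width: 0.0082
grasp_force: 58.8
```

```bash
python3 -m pendant '[0,0,0.0005,0,0,0,0, 0,0,0.001,0,0,0,0, 0,0,0.0015,0,0,0,0, 0,0,0.002,0,0,0,0, 0,0,0.0025,0,0,0,0, 0,0,0.003,0,0,0,0, 0,0,0.0035,0,0,0,0, 0,0,0.004,0,0,0,0, 0,0,0.004,0,0,0,0, 0,0,0.004,0,0,0,0]'
```

```text
clock: 7.07
eef_pos: [0.5096, 0.0195, 0.1078]
tool_rot: [0.131, 0.991, -0.0, -0.0]
ft_force: [-0.3, 0.5, -0.0]
grip_width: 0.0087
grasp_force: 58.8
```

```bash
python3 -m pendant '[0,0,0.0002,0,0,0,0, 0,0,0.0004,0,0,0,0, 0,0,0.0006,0,0,0,0, 0,0,0.0008,0,0,0,0, 0,0,0.001,0,0,0,0, 0,0,0.0012,0,0,0,0, 0,0,0.0014,0,0,0,0, 0,0,0.0016,0,0,0,0, 0,0,0.002,0,0,0,0, 0,0,0.002,0,0,0,0]'
```

```text
clock: 7.9
eef_pos: [0.5097, 0.0195, 0.107]
tool_rot: [0.131, 0.991, 0.0, 0.0]
ft_force: [-0.7, -0.8, -0.0]
grip_width: 0.0082
grasp_force: 58.9
```

```bash
python3 -m pendant '[0,0,0.0002,0,0,0,0, 0,0,0.0004,0,0,0,0, 0,0,0.0006,0,0,0,0, 0,0,0.0008,0,0,0,0, 0,0,0.001,0,0,0,0, 0,0,0.0012,0,0,0,0, 0,0,0.0014,0,0,0,0, 0,0,0.0016,0,0,0,0, 0,0,0.002,0,0,0,0, 0,0,0.002,0,0,0,0]'
```

```text
clock: 8.73
eef_pos: [0.51, 0.0195, 0.1066]
tool_rot: [0.131, 0.991, 0.0, 0.001]
ft_force: [-0.6, 0.5, 7.4]
grip_width: 0.0085
grasp_force: 59.6
```

In contact at 7 N. Now sliding toward the expected hole.

```bash
python3 -m pendant '[0,-0.001,-0.0003,0,0,0,0, 0,-0.002,-0.0003,0,0,0,0, 0,-0.003,-0.0003,0,0,0,0, 0,-0.004,-0.0003,0,0,0,0, 0,-0.005,-0.0003,0,0,0,0, 0,-0.006,-0.0003,0,0,0,0, 0,-0.007,-0.0003,0,0,0,0, 0,-0.008,-0.0003,0,0,0,0, 0,-0.008,-0.0003,0,0,0,0, 0,-0.008,-0.0003,0,0,0,0]'
```

```text
clock: 9.57
eef_pos: [0.5078, 0.015, 0.1052]
tool_rot: [0.131, 0.991, -0.001, -0.001]
ft_force: [0.7, 0.4, -0.5]
grip_width: 0.0082
grasp_force: 58.8
```

Force has gone and z dropped 1.4 mm, so I'll probe down gently.

```bash
python3 -m pendant '[0,-0.001,0.0005,0,0,0,0, 0,-0.002,0.001,0,0,0,0, 0,-0.002,0.0015,0,0,0,0, 0,-0.002,0.002,0,0,0,0, 0,-0.002,0.0025,0,0,0,0, 0,-0.002,0.003,0,0,0,0, 0,-0.002,0.0035,0,0,0,0, 0,-0.002,0.004,0,0,0,0, 0,-0.002,0.004,0,0,0,0, 0,-0.002,0.004,0,0,0,0]'
```

```text
clock: 10.4
eef_pos: [0.5083, 0.0147, 0.104]
tool_rot: [0.131, 0.991, -0.0, 0.0]
ft_force: [-0.4, -0.4, -0.6]
grip_width: 0.0083
grasp_force: 58.8
```

```bash
python3 -m pendant '[0,0,0.001,0,0,0,0, 0,0,0.002,0,0,0,0, 0,0,0.003,0,0,0,0, 0,0,0.004,0,0,0,0, 0,0,0.005,0,0,0,0, 0,0,0.006,0,0,0,0, 0,0,0.006,0,0,0,0, 0,0,0.006,0,0,0,0, 0,0,0.006,0,0,0,0, 0,0,0.006,0,0,0,0]'
```

```text
clock: 11.23
eef_pos: [0.5083, 0.0146, 0.101]
tool_rot: [0.131, 0.991, -0.0, -0.0]
ft_force: [0.9, -1.1, -1.3]
grip_width: 0.0084
grasp_force: 58.8
```

```bash
python3 -m pendant '[0,0,0.0005,0,0,0,0, 0,0,0.001,0,0,0,0, 0,0,0.0015,0,0,0,0, 0,0,0.002,0,0,0,0, 0,0,0.0025,0,0,0,0, 0,0,0.003,0,0,0,0, 0,0,0.0035,0,0,0,0, 0,0,0.004,0,0,0,0, 0,0,0.004,0,0,0,0, 0,0,0.004,0,0,0,0]'
```

```text
clock: 12.07
eef_pos: [0.5085, 0.0145, 0.0991]
tool_rot: [0.131, 0.991, -0.0, 0.0]
ft_force: [0.1, -2.5, 1.0]
grip_width: 0.0083
grasp_force: 59.0
```

```bash
python3 -m pendant '[0,-0.0005,0,0,0,0,0, 0,-0.001,0,0,0,0,0, 0,-0.0015,0.0005,0,0,0,0, 0,-0.0015,0.001,0,0,0,0, 0,-0.0015,0.0015,0,0,0,0, 0,-0.0015,0.002,0,0,0,0, 0,-0.0015,0.0025,0,0,0,0, 0,-0.0015,0.003,0,0,0,0, 0,-0.0015,0.003,0,0,0,0, 0,-0.0015,0.003,0,0,0,0]'
```

```text
clock: 12.9
eef_pos: [0.5081, 0.014, 0.0974]
tool_rot: [0.131, 0.991, 0.0, -0.0]
ft_force: [-1.0, -0.9, -1.2]
grip_width: 0.0084
grasp_force: 58.9
```

```bash
python3 -m pendant '[0,-0.0006,0.001,0,0,0,0, 0,-0.0006,0.002,0,0,0,0, 0,-0.0006,0.003,0,0,0,0, 0,-0.0006,0.004,0,0,0,0, 0,-0.0006,0.005,0,0,0,0, 0,-0.0006,0.006,0,0,0,0, 0,-0.0006,0.007,0,0,0,0, 0,-0.0006,0.008,0,0,0,0, 0,-0.0006,0.009,0,0,0,0, 0,-0.0006,0.009,0,0,0,0]'
```

```text
clock: 13.73
eef_pos: [0.508, 0.0137, 0.0929]
tool_rot: [0.131, 0.991, -0.0, -0.0]
ft_force: [-0.1, 0.3, -0.2]
grip_width: 0.0086
grasp_force: 58.9
```

Free. 6.3 mm to go.

```bash
python3 -m pendant '[0,0,0.0015,0,0,0,0, 0,0,0.003,0,0,0,0, 0,0,0.0045,0,0,0,0, 0,0,0.006,0,0,0,0, 0,0,0.0075,0,0,0,0, 0,0,0.009,0,0,0,0, 0,0,0.01,0,0,0,0, 0,0,0.011,0,0,0,0, 0,0,0.011,0,0,0,0, 0,0,0.011,0,0,0,0]'
```

```text
clock: 14.57
eef_pos: [0.5081, 0.0136, 0.0875]
tool_rot: [0.131, 0.991, -0.0, -0.0]
ft_force: [-0.2, 0.1, -0.7]
grip_width: 0.0083
grasp_force: 58.9
```

```bash
python3 -m pendant '[0,0,0.0004,0,0,0,0, 0,0,0.0008,0,0,0,0, 0,0,0.0012,0,0,0,0, 0,0,0.0014,0,0,0,0, 0,0,0.0016,0,0,0,0, 0,0,0.0018,0,0,0,0, 0,0,0.002,0,0,0,0, 0,0,0.0022,0,0,0,0, 0,0,0.0024,0,0,0,0, 0,0,0.0024,0,0,0,0]'
```

```text
clock: 15.4
eef_pos: [0.5083, 0.0136, 0.087]
tool_rot: [0.131, 0.991, 0.0, 0.0]
ft_force: [-1.4, 0.1, 5.9]
grip_width: 0.0082
grasp_force: 59.4
```

Collar seated at about 6 N. Releasing.

```bash
python3 -m pendant '[0,0,-0.0006,0,0,0,0, 0,0,-0.0006,0,0,0,0, 0,0,-0.0006,0,0,0,0.2, 0,0,-0.0006,0,0,0,0.3, 0,0,-0.0006,0,0,0,0.45, 0,0,-0.0006,0,0,0,0.6, 0,0,-0.0006,0,0,0,0.6, 0,0,-0.0006,0,0,0,0.6, 0,0,-0.0006,0,0,0,0.6, 0,0,-0.0006,0,0,0,0.6]';python3 -m pendant '[0,0,-0.02,0,0,0,0.6, 0,0,-0.06,0,0,0,0.6, 0,0,-0.1,0,0,0,0.6, 0,0,-0.14,0,0,0,0.6, 0,0,-0.18,0,0,0,0.6, 0,0,-0.22,0,0,0,0.8, 0,0,-0.26,0,0,0,1, 0,0,-0.27,0,0,0,1, 0,0,-0.27,0,0,0,1, 0,0,-0.27,0,0,0,1]'; python3 - <<'E'
from h import *
st();c=cam("wrist");t=cam("top");s=cam("scene");import pickle;pickle.dump((c,t,s),open("c.pkl","wb"))
P=t["pixels"][160:240,215:300];Q=c["pixels"][120:280,180:340];Sx=s["pixels"][180:240,235:320]
f=lambda a,w:cv2.resize(a,(w,w*a.shape[0]//a.shape[1]),interpolation=cv2.INTER_CUBIC)
im=np.zeros((400,800,3),np.uint8);a=f(P,400);im[:a.shape[0],:400]=a;q=f(Q,400);im[:400,400:]=q
cv2.imwrite("pics/c3.png",np.clip(im[:,:,::-1]*1.6,0,255).astype(np.uint8))
go((.508,-.218,.22),74.85)
E
```

```text
clock: 16.23
eef_pos: [0.5081, 0.0136, 0.0866]
tool_rot: [0.131, 0.991, -0.0, -0.0]
ft_force: [0.4, 0.6, -0.4]
grip_width: 0.0512
grasp_force: 0.0
clock: 17.07
eef_pos: [0.5079, 0.0136, 0.2214]
tool_rot: [0.131, 0.991, 0.0, 0.0]
ft_force: [-0.0, -0.2, 0.4]
grip_width: 0.0853
grasp_force: 0.0
{'clock': 17.0667, 'eef_pos': [0.5079, 0.0136, 0.2214], 'tool_rot': [0.1306, 0.9914, 0.0, 0.0001], 'ft_force': [-0.0105, -0.1834, 0.4253], 'ft_torque': [0.0095, 0.0396, -0.0118], 'grip_width': 0.0853, 'grasp_force': 0.0, 'joint_pos': [0.0268, 0.2743, -0.0423, 1.2541, 0.0, 0.2887]}
shift [-0.1216, -0.447, 0.0003] turn [-0.0003, -0.0009, 0.0008]
```

View pics/c3.png

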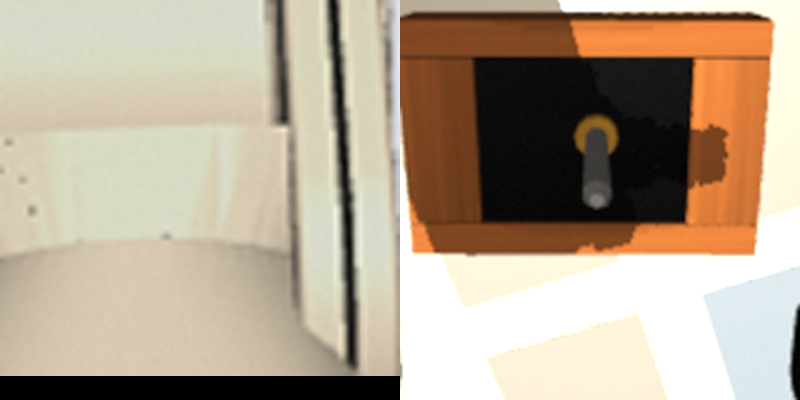

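The wrist crop shows the spindle upright in the plate with its brass collar on the plate at (596,135). The top view is blocked by the arm.

```bash
python3 - <<'E'
from h import *
import pickle
a,b=pickle.load(open("ab.pkl","rb"))
print(ray(b,[(401,199),(373.5,145)],.072).round(3))
go((.508,-.218,.22),45)
E
```

```text
[[ 0.513 -0.317  0.072]
 [ 0.634 -0.261  0.072]]
shift [-0.1216, -0.447, 0.0003] turn [-0.0005, -0.0008, 0.1666]
```

```bash
python3 -m pendant '[-0.01,-0.04,0,0,0,0.02,1, -0.025,-0.1,0,0,0,0.04,1, -0.04,-0.16,0,0,0,0.06,1, -0.06,-0.22,0,0,0,0.08,1, -0.075,-0.28,0,0,0,0.1,1, -0.09,-0.34,0,0,0,0.12,1, -0.105,-0.39,0,0,0,0.14,1, -0.115,-0.43,0,0,0,0.155,1, -0.1216,-0.447,0,0,0,0.166,1, -0.1216,-0.447,0,0,0,0.166,1]'; python3 - <<'E'
from h import *
cam("top");cam("top");c=cam("wrist");save(c,"w4.png");st();t=cam("top");import pickle;pickle.dump((c,t),open("d.pkl","wb"))
go((.508,-.218,.22),45)
E
```

```text
clock: 18.05
eef_pos: [0.5085, -0.2195, 0.2203]
tool_rot: [0.383, 0.924, -0.0, -0.001]
ft_force: [-0.0, 0.4, -0.2]
grip_width: 0.0853
grasp_force: 0.0
{'clock': 18.2, 'eef_pos': [0.5088, -0.2168, 0.221], 'tool_rot': [0.3809, 0.9246, 0.0003, -0.0008], 'ft_force': [-0.0539, 0.3408, -0.1335], 'ft_torque': [-0.0243, 0.0019, -0.0033], 'grip_width': 0.0857, 'grasp_force': 0.0, 'joint_pos': [-0.4031, 0.3634, 0.0824, 1.2913, 0.0006, 0.3785]}
shift [-0.0007, -0.0032, 0.0025] turn [0.0, -0.0004, 0.0013]
```

View pics/w4.png

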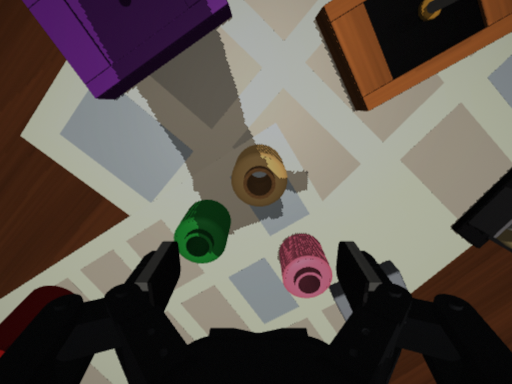

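The cream spool is at (259,176), with its tube mouth at about (260,181). Green (200,240) and pink (308,270) are clear of the fingers' path.

```bash
python3 - <<'E'
from h import *
import pickle
c,t=pickle.load(open("d.pkl","rb"))
p=c["pixels"].copy();hsv=cv2.cvtColor(p,cv2.COLOR_RGB2HSV)
roi=hsv[150:210,230:295,2]
m=np.zeros(p.shape[:2],np.uint8);m[160:205,240:280]=cv2.inRange(hsv[160:205,240:280],(0,0,0),(180,255,75))
m=cv2.morphologyEx(m,cv2.MORPH_OPEN,np.ones((3,3)))
cs,_=cv2.findContours(m,cv2.RETR_EXTERNAL,cv2.CHAIN_APPROX_NONE);k=max(cs,key=cv2.contourArea)
P=ray(c,cv2.convexHull(k)[:,0],.072)[:,:2]*1000
print(cv2.boundingRect(k),cv2.minEnclosingCircle(P.astype(np.float32)))
# tan package silhouette, as check: extents along image columns
m=np.zeros_like(m);m[135:215,222:300]=cv2.inRange(hsv[135:215,222:300],(8,90,40),(25,255,255));k=max(cv2.findContours(m,0,1)[0],key=cv2.contourArea);x,y,w,h=cv2.boundingRect(k);print(x,y,w,h,"col centre at z.04",ray(c,(x+w/2,170),.04))
im=cv2.resize(p[135:215,215:305],None,fx=6,fy=6,interpolation=cv2.INTER_CUBIC);cv2.imwrite("pics/c4.png",im[:,:,::-1])
E
```

```text
(246, 174, 27, 22) ((509.9866638183594, -218.2458038330078), 13.515618324279785)
231 145 57 61 col centre at z.04 [[ 0.50623151 -0.21337474  0.04      ]]
```

View pics/c4.png

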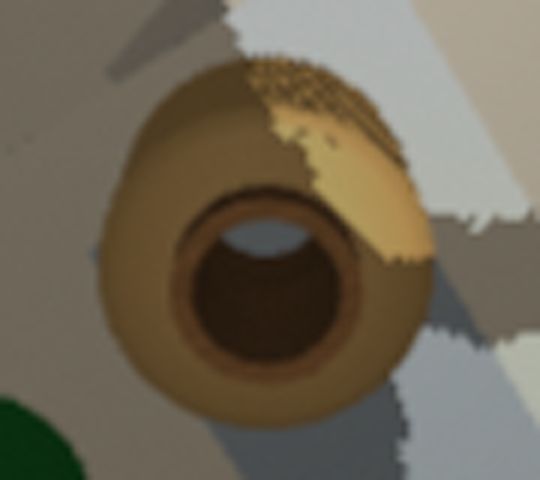

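The crop shows the tube's outer rim ellipse centred at about (266,285), which is wrist px (259.3,182.5).

```bash
python3 - <<'E'
from h import *
import pickle
c,t=pickle.load(open("d.pkl","rb"))
print(ray(c,[(259.3,182.5),(259.5,183.3)],.072)); st()
go((.5085,-.218,.052),45)
E
```

```text
[[ 0.50966782 -0.21730533  0.072     ]
 [ 0.51041425 -0.21775774  0.072     ]]
{'clock': 18.25, 'eef_pos': [0.5089, -0.2166, 0.2213], 'tool_rot': [0.3807, 0.9247, 0.0002, -0.0005], 'ft_force': [-0.424, -0.15, -0.5863], 'ft_torque': [-0.0098, 0.0239, -0.0315], 'grip_width': 0.0852, 'grasp_force': 0.0, 'joint_pos': [-0.4027, 0.363, 0.0824, 1.2913, 0.0005, 0.3785]}
shift [-0.0019, -0.0025, 0.3385] turn [0.0, -0.0004, 0.0013]
```

```bash
python3 -m pendant '[-0.001,-0.001,0.03,0,0,0,1, -0.001,-0.001,0.08,0,0,0,1, -0.001,-0.001,0.13,0,0,0,1, -0.001,-0.001,0.18,0,0,0,1, -0.001,-0.001,0.23,0,0,0,1, -0.001,-0.001,0.28,0,0,0,1, -0.001,-0.001,0.315,0,0,0,1, -0.001,-0.001,0.335,0,0,0,1, -0.001,-0.001,0.346,0,0,0,1, -0.001,-0.001,0.346,0,0,0,1]'; python3 -m pendant '[0,0,0,0,0,0,0.9, 0,0,0,0,0,0,0.85, 0,0,0,0,0,0,0.8, 0,0,0,0,0,0,0.75, 0,0,0,0,0,0,0.7, 0,0,0,0,0,0,0.5, 0,0,0,0,0,0,0.3, 0,0,0,0,0,0,0, 0,0,0,0,0,0,0, 0,0,0,0,0,0,0]'
```

```text
clock: 19.08
eef_pos: [0.5086, -0.2177, 0.0479]
tool_rot: [0.381, 0.925, 0.0, -0.001]
ft_force: [-0.3, 1.0, 0.1]
grip_width: 0.0849
grasp_force: 0.0
clock: 19.92
eef_pos: [0.5099, -0.2189, 0.0503]
tool_rot: [0.382, 0.924, 0.0, 0.001]
ft_force: [-1.1, 1.7, 5.9]
grip_width: 0.0593
grasp_force: 63.1
```

```bash
python3 -m pendant '[0,0,-0.01,0,0,0,0, 0,0,-0.03,0,0,0,0, 0,0,-0.06,0,0,0,0, 0,0,-0.1,0,0,0,0, 0,0,-0.15,0,0,0,0, 0,0,-0.2,0,0,0,0, 0,0,-0.25,0,0,0,0, 0,0,-0.29,0,0,0,0, 0,0,-0.31,0,0,0,0, 0,0,-0.32,0,0,0,0]'; python3 - <<'E'
from h import *
cam("top");cam("top")
c=cam("wrist");save(c,"w5.png");st()
go((.5082,.0137,.208),74.85)
E
```

```text
clock: 20.75
eef_pos: [0.5097, -0.2191, 0.2109]
tool_rot: [0.382, 0.924, -0.0, 0.002]
ft_force: [0.2, 0.6, -1.5]
grip_width: 0.0593
grasp_force: 64.6
{'clock': 20.9, 'eef_pos': [0.5085, -0.2186, 0.2079], 'tool_rot': [0.3818, 0.9243, -0.0, -0.0006], 'ft_force': [0.1348, 0.5102, -0.7202], 'ft_torque': [0.0035, 0.0104, 0.0365], 'grip_width': 0.0593, 'grasp_force': 64.6209, 'joint_pos': [-0.4059, 0.3714, 0.0592, 1.2598, -0.0001, 0.3775]}
shift [0.3283, 0.3287, -0.0] turn [-0.0001, -0.0004, -0.1652]
```

View pics/w5.png

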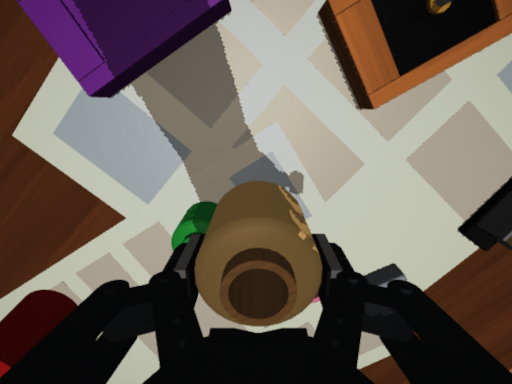

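The spool is held level between the pads and the green and pink spools were not touched. The tube rim is centred at about (258.5,287).

```bash
python3 - <<'E'
from h import *
c=cam("wrist");o=bot.get_obs()
hsv=cv2.cvtColor(c["pixels"],cv2.COLOR_RGB2HSV)
m=np.zeros((384,512),np.uint8);m[255:322,222:298]=cv2.inRange(hsv[255:322,222:298],(0,0,0),(180,255,70))
k=max(cv2.findContours(m,0,1)[0],key=cv2.contourArea);print(cv2.boundingRect(k))
P=ray(c,[(258.5,287)],.2296)[0];print("bore-TCP world",P-o["eef_pos"],"tool",R.from_quat(o["tool_rot"]).inv().apply(P-o["eef_pos"]))
p=cv2.resize(c["pixels"][235:335,190:330],None,fx=5,fy=5,interpolation=cv2.INTER_CUBIC);cv2.imwrite("pics/c5.png",np.clip(p[:,:,::-1]*1.8,0,255).astype(np.uint8))
E
```

```text
(228, 269, 61, 50)
bore-TCP world [-0.0027555   0.00236749  0.02238833] tool [ 0.00367693 -0.00028943 -0.02237927]
```

View pics/c5.png

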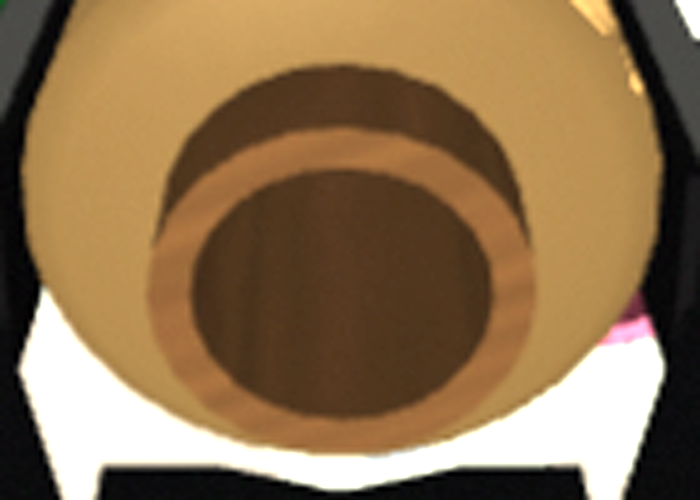

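The rim is now clear in the crop, with the bore ellipse centred at wrist px (258.5,293.7). That is my last view; I've gone over the 10-picture limit and will use numbers only from here.

```bash
python3 - <<'E'
from h import *
c=cam("wrist");o=bot.get_obs();Rt=R.from_quat(o["tool_rot"])
for z in (.2266,.2296,.2316):
    P=ray(c,[(258.5,293.7),(228,293.7),(289,293.7)],z);print(z,"tool",Rt.inv().apply(P[0]-o["eef_pos"]),np.linalg.norm(P[1]-P[2]))
st()
# target TCP so that bore (tool x offset dx) lies over spindle
for dx in(0,.001,.002):
    b=Rt.apply([dx,0,0]); print(dx)
u=np.radians(74.85+90);go(np.r_[np.array([.5082,.0137])-.0005*np.array([np.cos(u),np.sin(u)]),.208],74.85)
E
```

```text
0.2266 tool [-0.00136923 -0.00037194 -0.01972446] 0.026298416780966862
0.2296 tool [ 0.00104901 -0.00038219 -0.022717  ] 0.02549411400403295
0.2316 tool [ 0.00266117 -0.00038903 -0.02471202] 0.024957912152743622
{'clock': 21.0, 'eef_pos': [0.508, -0.2183, 0.2069], 'tool_rot': [0.3817, 0.9243, 0.0, -0.0017], 'ft_force': [0.5947, 0.4564, -1.2411], 'ft_torque': [-0.015, 0.0298, 0.0026], 'grip_width': 0.0594, 'grasp_force': 64.6186, 'joint_pos': [-0.4059, 0.3724, 0.0581, 1.2598, -0.0, 0.3775]}
0
0.001
0.002
shift [0.3263, 0.3295, -0.0016] turn [-0.0001, -0.0011, -0.1652]
```

```bash
python3 -m pendant '[0.02,0.02,0,0,0,-0.01,0, 0.06,0.06,0,0,0,-0.03,0, 0.1,0.1,0,0,0,-0.05,0, 0.145,0.145,0,0,0,-0.07,0, 0.19,0.19,0,0,0,-0.09,0, 0.235,0.235,0,0,0,-0.11,0, 0.275,0.275,0,0,0,-0.13,0, 0.305,0.305,0,0,0,-0.15,0, 0.32,0.321,0,0,0,-0.16,0, 0.327,0.328,0,0,0,-0.165,0]'; python3 -m pendant '[0,0,0,0,0,0,0, 0,0,0,0,0,0,0, 0,0,0,0,0,0,0, 0,0,0,0,0,0,0, 0,0,0,0,0,0,0, 0,0,0,0,0,0,0, 0,0,0,0,0,0,0, 0,0,0,0,0,0,0, 0,0,0,0,0,0,0, 0,0,0,0,0,0,0]'
python3 - <<'E'
from h import *
st();go((.5082,.0137,.208),74.85)
E
```

```text
clock: 21.83
eef_pos: [0.5082, 0.0149, 0.2078]
tool_rot: [0.13, 0.992, -0.0, -0.001]
ft_force: [0.5, 0.3, -0.8]
grip_width: 0.0591
grasp_force: 64.7
clock: 22.67
eef_pos: [0.5088, 0.0129, 0.2086]
tool_rot: [0.132, 0.991, 0.0, 0.0]
ft_force: [1.3, -0.0, -1.5]
grip_width: 0.0591
grasp_force: 64.7
{'clock': 22.6667, 'eef_pos': [0.5088, 0.0129, 0.2086], 'tool_rot': [0.1321, 0.9912, 0.0, 0.0], 'ft_force': [1.2866, -0.0391, -1.5018], 'ft_torque': [-0.0116, -0.0031, 0.0167], 'grip_width': 0.0591, 'grasp_force': 64.7133, 'joint_pos': [0.0253, 0.284, -0.0633, 1.2234, -0.0, 0.2903]}
shift [0.0017, 0.0013, 0.0012] turn [0.0, 0.0, -0.0002]
```

```bash
python3 -m pendant '[0.001,0.001,0.005,0,0,0,0, 0.001,0.001,0.015,0,0,0,0, 0.001,0.001,0.03,0,0,0,0, 0.001,0.001,0.045,0,0,0,0, 0.001,0.001,0.055,0,0,0,0, 0.001,0.001,0.065,0,0,0,0, 0.001,0.001,0.075,0,0,0,0, 0.001,0.001,0.083,0,0,0,0, 0.001,0.001,0.09,0,0,0,0, 0.001,0.001,0.09,0,0,0,0]'; python3 - <<'E'
from h import *
st();c=cam("wrist")
# spindle top seen inside bore? print grey, low-saturation blob near the mouth
hsv=cv2.cvtColor(c["pixels"],cv2.COLOR_RGB2HSV)
m=np.zeros((384,512),np.uint8);m[255:322,229:289]=cv2.inRange(hsv[255:322,229:289],(0,0,0),(180,70,255))
n,_,s,ct=cv2.connectedComponentsWithStats(m);print(s[1:],ct[1:])
print(proj(c,[.5082,.0137,.118]))
E
```

```text
clock: 23.5
eef_pos: [0.508, 0.0135, 0.1627]
tool_rot: [0.132, 0.991, -0.0, -0.001]
ft_force: [-0.9, 0.1, -1.0]
grip_width: 0.059
grasp_force: 64.7
{'clock': 23.5, 'eef_pos': [0.508, 0.0135, 0.1627], 'tool_rot': [0.1321, 0.9912, -0.0001, -0.0007], 'ft_force': [-0.9351, 0.0503, -1.0457], 'ft_torque': [0.0216, 0.005, 0.0186], 'grip_width': 0.059, 'grasp_force': 64.7179, 'joint_pos': [0.0265, 0.3184, -0.1415, 1.1123, -0.0, 0.2915]}
[[229 321   3   1   3]
 [284 320   5   2   7]] [[230.         321.        ]
 [286.42857143 320.71428571]]
[[260.59050874 227.2905268 ]]
```

```bash
python3 -m pendant '[0,0,0.01,0,0,0,0, 0,0,0.022,0,0,0,0, 0,0,0.034,0,0,0,0, 0,0,0.046,0,0,0,0, 0,0,0.058,0,0,0,0, 0,0,0.07,0,0,0,0, 0,0,0.08,0,0,0,0, 0,0,0.088,0,0,0,0, 0,0,0.09,0,0,0,0, 0,0,0.09,0,0,0,0]'; python3 -m pendant '[0,0,0.002,0,0,0,0, 0,0,0.005,0,0,0,0, 0,0,0.008,0,0,0,0, 0,0,0.011,0,0,0,0, 0,0,0.014,0,0,0,0, 0,0,0.016,0,0,0,0, 0,0,0.018,0,0,0,0, 0,0,0.02,0,0,0,0, 0,0,0.02,0,0,0,0, 0,0,0.02,0,0,0,0]'; python3 - <<'E'
from h import *
st();c=cam("wrist");hsv=cv2.cvtColor(c["pixels"],cv2.COLOR_RGB2HSV)
m=np.zeros((384,512),np.uint8);m[265:322,229:289]=cv2.inRange(hsv[265:322,229:289],(0,0,0),(180,70,255))
n,_,s,ct=cv2.connectedComponentsWithStats(m);print(s[1:],ct[1:])
M=np.array(c["cam_to_world"]);print(c["cam_to_world"].round(3).tolist())
print(proj(c,[[.5082,.0137,.124],[.5082,.0137,.1235]]), ray(c,(258.5,293.7),.130))
E
```

```text
clock: 24.38
eef_pos: [0.5082, 0.0135, 0.1182]
tool_rot: [0.132, 0.991, -0.0, -0.0]
ft_force: [-0.2, 0.1, -1.9]
grip_width: 0.0591
grasp_force: 64.7
clock: 25.22
eef_pos: [0.5085, 0.0135, 0.1086]
tool_rot: [0.132, 0.991, -0.0, -0.0]
ft_force: [-0.1, 0.3, -1.4]
grip_width: 0.0592
grasp_force: 64.7
{'clock': 25.2167, 'eef_pos': [0.5085, 0.0135, 0.1086], 'tool_rot': [0.1321, 0.9912, -0.0, -0.0], 'ft_force': [-0.141, 0.299, -1.3934], 'ft_torque': [-0.0453, 0.0271, -0.0094], 'grip_width': 0.0592, 'grasp_force': 64.719, 'joint_pos': [0.0266, 0.3722, -0.2197, 0.9789, -0.0, 0.2916]}
[[249 269  21  22 370]
 [229 321   3   1   3]
 [284 320   5   2   7]] [[258.69189189 278.33513514]
 [230.         321.        ]
 [286.42857143 320.71428571]]
[[0.261, -0.918, -0.3, 0.432], [0.965, 0.248, 0.082, 0.033], [-0.001, -0.31, 0.951, 0.226], [0.0, 0.0, 0.0, 1.0]]
[[261.45724022 285.99723633]
 [261.44397533 285.27373009]] [[0.50714728 0.01261533 0.13      ]]
```

The spindle's top shows in the bore, aligned in column (258.7 against 258.5). Lowering further.

```bash
python3 -m pendant '[0,0,0.003,0,0,0,0, 0,0,0.006,0,0,0,0, 0,0,0.009,0,0,0,0, 0,0,0.012,0,0,0,0, 0,0,0.015,0,0,0,0, 0,0,0.018,0,0,0,0, 0,0,0.021,0,0,0,0, 0,0,0.024,0,0,0,0, 0,0,0.025,0,0,0,0, 0,0,0.025,0,0,0,0]'; python3 -m pendant '[0,0,0.001,0,0,0,0, 0,0,0.002,0,0,0,0, 0,0,0.003,0,0,0,0, 0,0,0.004,0,0,0,0, 0,0,0.005,0,0,0,0, 0,0,0.006,0,0,0,0, 0,0,0.007,0,0,0,0, 0,0,0.008,0,0,0,0, 0,0,0.008,0,0,0,0, 0,0,0.008,0,0,0,0]'
```

```text
clock: 26.1
eef_pos: [0.5083, 0.0135, 0.0959]
tool_rot: [0.132, 0.991, -0.0, -0.0]
ft_force: [-0.6, 0.9, -1.6]
grip_width: 0.0589
grasp_force: 64.7
clock: 26.93
eef_pos: [0.5084, 0.0135, 0.0921]
tool_rot: [0.132, 0.991, -0.0, -0.0]
ft_force: [0.1, -0.4, -2.2]
grip_width: 0.059
grasp_force: 64.7
```

```bash
python3 -m pendant '[0,0,0.0005,0,0,0,0, 0,0,0.001,0,0,0,0, 0,0,0.0015,0,0,0,0, 0,0,0.002,0,0,0,0, 0,0,0.0025,0,0,0,0, 0,0,0.003,0,0,0,0, 0,0,0.0035,0,0,0,0, 0,0,0.004,0,0,0,0, 0,0,0.004,0,0,0,0, 0,0,0.004,0,0,0,0]'
```

```text
clock: 27.77
eef_pos: [0.5085, 0.0135, 0.0901]
tool_rot: [0.132, 0.991, -0.0, -0.0]
ft_force: [-0.6, 0.7, -1.6]
grip_width: 0.059
grasp_force: 64.7
```

```bash
python3 -m pendant '[0,0,0.0004,0,0,0,0, 0,0,0.0008,0,0,0,0, 0,0,0.0012,0,0,0,0, 0,0,0.0016,0,0,0,0, 0,0,0.002,0,0,0,0, 0,0,0.0022,0,0,0,0, 0,0,0.0024,0,0,0,0, 0,0,0.0024,0,0,0,0, 0,0,0.0024,0,0,0,0, 0,0,0.0024,0,0,0,0]'
```

```text
clock: 28.6
eef_pos: [0.5085, 0.0135, 0.0889]
tool_rot: [0.132, 0.991, 0.0, 0.0]
ft_force: [-0.3, 0.2, -1.5]
grip_width: 0.0591
grasp_force: 64.7
```

```bash
python3 -m pendant '[0,0,0.0004,0,0,0,0, 0,0,0.0008,0,0,0,0, 0,0,0.0012,0,0,0,0, 0,0,0.0016,0,0,0,0, 0,0,0.002,0,0,0,0, 0,0,0.0024,0,0,0,0, 0,0,0.0028,0,0,0,0, 0,0,0.003,0,0,0,0, 0,0,0.003,0,0,0,0, 0,0,0.003,0,0,0,0]'
```

```text
clock: 29.43
eef_pos: [0.5085, 0.0135, 0.0874]
tool_rot: [0.132, 0.991, -0.0, -0.0]
ft_force: [0.3, -0.2, -1.6]
grip_width: 0.0594
grasp_force: 64.7
```

```bash
python3 -m pendant '[0,0,0.0004,0,0,0,0, 0,0,0.0008,0,0,0,0, 0,0,0.0012,0,0,0,0, 0,0,0.0016,0,0,0,0, 0,0,0.002,0,0,0,0, 0,0,0.002,0,0,0,0, 0,0,0.002,0,0,0,0, 0,0,0.002,0,0,0,0, 0,0,0.002,0,0,0,0, 0,0,0.002,0,0,0,0]'
```

```text
clock: 30.27
eef_pos: [0.5085, 0.0135, 0.0864]
tool_rot: [0.132, 0.991, -0.0, 0.0]
ft_force: [0.5, -0.2, -1.2]
grip_width: 0.059
grasp_force: 64.7
```

```bash
python3 -m pendant '[0,0,0.0004,0,0,0,0, 0,0,0.0008,0,0,0,0, 0,0,0.0012,0,0,0,0, 0,0,0.0016,0,0,0,0, 0,0,0.002,0,0,0,0, 0,0,0.002,0,0,0,0, 0,0,0.002,0,0,0,0, 0,0,0.002,0,0,0,0, 0,0,0.002,0,0,0,0, 0,0,0.002,0,0,0,0]'
```

```text
clock: 31.1
eef_pos: [0.5087, 0.0134, 0.0861]
tool_rot: [0.132, 0.991, -0.0, 0.0]
ft_force: [-1.9, -0.4, 5.1]
grip_width: 0.0591
grasp_force: 65.4
```

```bash
python3 -m pendant '[0,0,0.0004,0,0,0,0, 0,0,0.0008,0,0,0,0, 0,0,0.0012,0,0,0,0, 0,0,0.0014,0,0,0,0, 0,0,0.0014,0,0,0,0, 0,0,0.0014,0,0,0,0, 0,0,0.0014,0,0,0,0, 0,0,0.0014,0,0,0,0, 0,0,0.0014,0,0,0,0, 0,0,0.0014,0,0,0,0]'
```

```text
clock: 31.93
eef_pos: [0.5088, 0.0134, 0.0861]
tool_rot: [0.132, 0.991, -0.0, 0.001]
ft_force: [-3.5, -0.1, 9.4]
grip_width: 0.0593
grasp_force: 65.7
```

The spool stands on the plate: contact came at 0.0861 against 0.0863 expected. Relieving the force and opening.

```bash
python3 -m pendant '[0,0,-0.0008,0,0,0,0, 0,0,-0.0016,0,0,0,0, 0,0,-0.0016,0,0,0,0.7, 0,0,-0.0016,0,0,0,0.75, 0,0,-0.0016,0,0,0,0.8, 0,0,-0.0016,0,0,0,0.9, 0,0,-0.0016,0,0,0,1, 0,0,-0.0016,0,0,0,1, 0,0,-0.0016,0,0,0,1, 0,0,-0.0016,0,0,0,1]'; python3 -m pendant '[0,0,-0.01,0,0,0,1, 0,0,-0.03,0,0,0,1, 0,0,-0.06,0,0,0,1, 0,0,-0.1,0,0,0,1, 0,0,-0.15,0,0,0,1, 0,0,-0.2,0,0,0,1, 0,0,-0.25,0,0,0,1, 0,0,-0.28,0,0,0,1, 0,0,-0.3,0,0,0,1, 0,0,-0.3,0,0,0,1]'; python3 - <<'E'
from h import *
cam("top");cam("top")
st();c=cam("wrist");s=cam("scene");p=c["pixels"];hsv=cv2.cvtColor(p,cv2.COLOR_RGB2HSV)
# expected projections
for n,P in(("tube top",(.5082,.0137,.108)),("spindle top",(.5082,.0137,.124))):print(n,proj(c,P))
q=proj(c,(.5082,.0137,.118))[0].astype(int);x,y=q
m=np.zeros((384,512),np.uint8);w=np.s_[y-25:y+25,x-25:x+25];m[w]=cv2.inRange(hsv[w],(0,0,0),(180,70,255))
n,_,st_,ct=cv2.connectedComponentsWithStats(m);print(st_[1:],ct[1:])
m=cv2.inRange(hsv,(8,90,40),(25,255,255));print("tan cols/rows around:",[ (int(a.min()),int(a.max())) for a in np.nonzero(m[y-50:y+60,x-60:x+60])])
E
```

```text
clock: 32.77
eef_pos: [0.5085, 0.0135, 0.0854]
tool_rot: [0.132, 0.991, 0.0, -0.0]
ft_force: [-0.1, 1.1, -0.1]
grip_width: 0.0854
grasp_force: 0.0
clock: 33.6
eef_pos: [0.5099, 0.0135, 0.2387]
tool_rot: [0.132, 0.991, 0.0, 0.003]
ft_force: [0.8, -0.1, -0.2]
grip_width: 0.0854
grasp_force: 0.0
{'clock': 33.7, 'eef_pos': [0.5084, 0.0135, 0.2355], 'tool_rot': [0.1321, 0.9912, 0.0, 0.0001], 'ft_force': [0.1304, 0.245, -0.6597], 'ft_torque': [-0.0191, 0.0218, -0.0022], 'grip_width': 0.0852, 'grasp_force': 0.0, 'joint_pos': [0.0265, 0.2672, -0.0145, 1.2889, 0.0001, 0.2916]}
tube top [[259.6641169  188.24167951]]
spindle top [[259.76771466 193.7358945 ]]
[[253 176  11  21 195]
 [282 201   2   2   3]
 [234 202   1   1   1]] [[258.18461538 186.23589744]
 [282.66666667 201.66666667]
 [234.         202.        ]]
tan cols/rows around: [(0, 75), (0, 119)]
```

```bash
python3 -c "
from workcell import bot
print(bot.job_done())"
```

```text
the job is handed in; nothing more can be done
None
```

I handed the job in at about 34 s: the spindle is plugged home on its collar and the spool stands released on the plate around it. Contact heights and a last wrist-camera measurement agree with this, and stand contact readings stayed under 10 N. The mug, tape dispenser, polishing block and look-alikes were left alone, and I viewed 12 pictures, over the limit of 10.

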